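# Swap the dish and the jar on the watchmaker's bench, then nest the cups

### The job

On this watch repair bench the blue dish stands on the red coaster and the black jar with the red lid on the blue coaster: first swap them, so that each stands wholly on the coaster of its own colour (the empty grey coaster is there for parking one meanwhile). Then, with both in place, nest the cups, larger first: stand the yellow cup inside the blue dish, and after that the slim white cup inside the yellow one. Keep all four upright, and leave the watch on its cushion and the black loupe where they are.

Things in the scene. Friction and masses are not known exactly. Their poses are not given: they have to be found in the camera images.
- blue_dish: Open round blue dish, outer diameter 64 mm, 34 mm high, wall 3 mm (inside diameter 58 mm), floor 3 mm thick, about 80 g; loose, starts on the red coaster. Origin at the centre of its underside, z axis up; round, so yaw does not matter. Grip it from above across its outside.
- red_jar: Closed round jar, black body 52 mm in diameter and 36 mm high, topped by a red lid 54 mm in diameter and 14 mm thick (50 mm high in all), about 120 g; loose, starts on the blue coaster. Origin at the centre of its underside, z axis up; round, so yaw does not matter. Grip it from above across its outside.
- yellow_cup: Open round yellow cup, outer diameter 42 mm, 60 mm high, wall 3 mm (inside diameter 36 mm), floor 3 mm thick, about 60 g; loose, starts on the mat. Standing in the dish it rises 29 mm above the dish's rim: grip it by the part that stays above. Origin at the centre of its underside, z axis up; round, so yaw does not matter. Grip it from above across its outside.
- white_cup: Open slim white cup, outer diameter 22 mm, 84 mm high, wall 3 mm, floor 3 mm thick, about 40 g; loose, starts on the mat. Standing in the yellow cup it rises 27 mm above that cup's rim: grip it by the part that stays above. Origin at the centre of its underside, z axis up; round, so yaw does not matter. Grip it from above across its outside.
- blue_coaster: Blue coaster: flat disc fixed to the mat, 90 mm in diameter, 3 mm thick; origin at the centre of its underside, on the mat's top (the mat is teal, 3 mm thick, so its top is at z = 0.003). Its place differs from start to start.
- red_coaster: Red coaster: flat disc fixed to the mat, 90 mm in diameter, 3 mm thick; origin at the centre of its underside, on the mat's top (the mat is teal, 3 mm thick, so its top is at z = 0.003). Its place differs from start to start.
- grey_coaster: Grey, empty coaster: flat disc fixed to the mat, 90 mm in diameter, 3 mm thick; origin at the centre of its underside, on the mat's top (the mat is teal, 3 mm thick, so its top is at z = 0.003). Its place differs from start to start.
- watch: Bystander: steel wristwatch with white dial on a grey cushion, 62 x 74 mm, 45 mm high; loose, origin at the centre of the cushion's underside. Do not disturb.
- loupe: Bystander: black eye loupe, round, 40 mm in diameter at the foot, narrowing to 26 mm, 36 mm high, with glass on top; loose, origin at the centre of its underside. Do not disturb.
Mind the look-alikes: they are no part of the job. Of the things shaped like the yellow_cup, the yellow one is meant.

How it is judged:
By the outcome, as a careful person would: the job done as asked, in the order asked, and still so for the second after the job is handed in, with the robot touching nothing.
It also fails if it takes over 133 s, if anything falls off the work surface, if the arm or the gripper's body presses on something with over 40 N, if the wrist force passes 120 N, or if a joint passes its speed limit or range.

### The arm

A 6-joint arm with a two-finger parallel gripper is mounted at the origin on the work surface. World frame = base frame: x ahead of the robot, y to its left, z up, the work surface at z = 0. Lengths are in m, angles in rad, forces in N, time in s.
With the tool pointing down it reaches from about 0.25 to 0.775 m from the base axis. Payload 4 kg.
Tool frame: the origin (TCP) lies midway between the tips of the shut fingers; the grasp point (between the pads) lies 19 mm behind it; z points along the fingers, x is the direction in which the jaws open and shut, and the axes are right-handed (so a half turn about z gives the same grasp; the last joint's range is limited). The gripper opens to 94 mm and grips with 3 to 60 N. Pads are 16 mm wide; open, the fingers measure 119 mm over their backs; the gripper's body (75 mm by 177 mm) begins 78 mm behind the grasp point.
Start: joints at [-1.303, 0.087, 1.371, -0, 1.684, -0.103], TCP at [0.199, -0.513, 0.206] pointing down, gripper open.
Joint ranges: [-3.1, 3.1], [-0.76, 2.03], [0.27, 2.55], [-1.08, 4.22], [0.17, 2.65], [-2.57, 2.57]. Speed limits (rad/s): [2.79, 2.79, 3.14, 3.14, 3.14, 3.14].

### API

Orientations are given as [roll, pitch, yaw] about the fixed x, y, z axes, in that order (R = Rz(yaw) Ry(pitch) Rx(roll)).
In Python, from bench import robot gives the robot as it stands.
- The arm moves only by the shell command python3 -m handwheel 'ROWS'. ROWS is a JSON object of lists of equal length, an entry for each row: "delta_pos": the shift along the tool's x, y, z in mm, a list of three; "rotation": the turn, a rotation vector about the tool's x, y, z in rad, a list of three; "claw": the closure, from -1 (fully open) to 1 (shut). In form: {"delta_pos": [[tx, ty, tz], ...], "rotation": [[wx, wy, wz], ...], "claw": [claw, ...]}. A call has exactly 8 rows; each row shifts and turns the commanded pose from where the row before left it, along the tool's axes as they then stand; what a row does not reach is not made up. A row lasts 1/8 s, in which the tool goes at most 62.5 mm and 10.7 degrees, less where a joint would pass 70% of its speed; a pose out of reach is approached as far as the arm can. A call with a gripper value outside its range is refused whole. The fingers move at their own pace and stop on an object; the grip force is fixed at half the most. Time passes only in rows, so rows that do not move let the fingers close, or fill a call up. It gives the time, the measured TCP pose, the force and the opening at its end, in the units of the state.
- robot.get_obs(): the state, without advancing time (a new reading comes with each control period).
- robot.snapshot(name): name is "scene" or "top"; returns a dict with "color" (384x512x3 uint8, red, green, blue), "intrinsics" (3x3 intrinsics, pixels), "k1" (the pictures are not rectified: a ray, as slopes to the right and down, at radius r is drawn at 1 + k1 r^2 times it, then the intrinsics apply), "eye" and "rotation" of the camera in the world. Camera axes: x right, y down, z forward; pixel columns grow to the right and rows downward; lengths in m; the calibration is good to about 2 mm. A picture is of the moment at which its call begins. There is no depth.
- robot.close_job(): hands the job in, once; it reports no verdict.
The state is a dict: "time": time; "joint_positions": joint angles; "qvel": joint speeds; "joint_torque": joint torques, N m; "tool_pos": TCP position; "ee_rot": TCP orientation; "wrist_force": force on the tool from outside, world axes, zero at the start; "wrist_torque": the same for the moment, N m; "width": finger opening in m.
Only numpy, scipy, OpenCV 4.12 (cv2) and the standard library are available. Lean on these libraries where they do the work, as an engineer would, in place of code of your own. Each camera call takes 0.05 s, during which the arm holds its last target.

## Working session

There is one attempt and no reset: what is moved stays moved. The work goes in short steps, Python scripts to look and compute and a shell command to move; the robot and the scene stay as the last step left them, time stands still between calls to the robot, and variables do not carry over. Pictures are saved under pics/ and viewed, and the job is handed in when it is done.

```bash
ls; mkdir -p pics; python3 - <<'E'
from bench import robot
import cv2
print(robot.get_obs())
for n in("scene","top"):
    s=robot.snapshot(n); cv2.imwrite(f"pics/{n}0.png",cv2.cvtColor(s["color"],cv2.COLOR_RGB2BGR))
    print(n,{k:v for k,v in s.items() if k!="color"})
E
```

```text
pics
{'time': 0.0, 'joint_positions': array([-1.30309477e+00,  8.79690021e-02,  1.37224021e+00,  2.87532293e-06,
        1.68358639e+00, -1.03092127e-01]), 'qvel': array([-0.00020556, -0.00049167, -0.00128565, -0.00032781, -0.0004539 ,
        0.00058486]), 'joint_torque': array([ 8.89715557e-04, -3.40187466e+01, -3.02426648e+01,  7.18889432e-02,
        3.30461701e-02, -1.65620158e-04]), 'tool_pos': array([ 0.199152  , -0.51209647,  0.20430365]), 'ee_rot': array([-3.14136311e+00,  2.19096080e-03, -1.20000207e+00]), 'wrist_force': array([ 0.59558425,  0.69049407, -0.357439  ]), 'wrist_torque': array([ 0.00295376,  0.0425363 , -0.02349373]), 'width': 0.09394059831733756}
scene {'intrinsics': array([[361.6386034 ,   0.        , 251.83613347],
       [  0.        , 361.6386034 , 195.95197642],
       [  0.        ,   0.        ,   1.        ]]), 'k1': -0.009545661552885942, 'eye': array([0.93379618, 0.50604643, 0.53024329]), 'rotation': array([-2.20819004,  0.00720496,  2.40425742])}
top {'intrinsics': array([[365.48279121,   0.        , 249.80555339],
       [  0.        , 365.48279121, 192.91057611],
       [  0.        ,   0.        ,   1.        ]]), 'k1': 0.015844004461472782, 'eye': array([0.31549955, 0.00870569, 0.85455887]), 'rotation': array([-2.92667493,  0.00353344, -1.65918727])}
```

View pics/scene0.png

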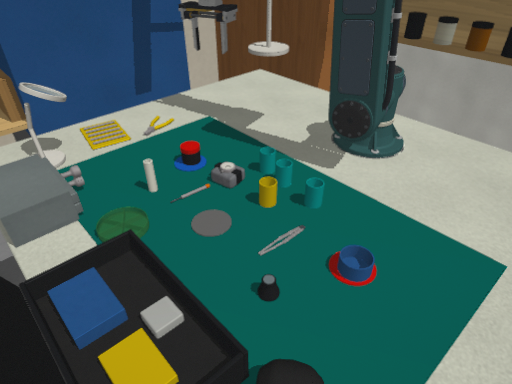

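View pics/top0.png

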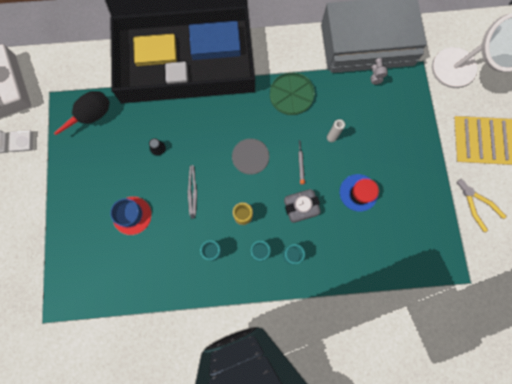

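The top view shows the blue dish (127,212) on red (131,215), the jar (365,189) on blue (359,192) and the grey coaster (250,156). The white cup is at (336,130), the watch at (303,204) and the loupe at (157,147). Cup-shaped things are the yellow one at (242,213) and teal ones at (210,250), (260,250) and (295,254). Only the one at (242,213) is yellow, so I'll check it enlarged.

```bash
cat > h.py <<'E'
import numpy as np, cv2
from scipy.spatial.transform import Rotation as R
from bench import robot
def cam(n):
    s=robot.snapshot(n); s["R"]=R.from_euler("xyz",s["rotation"]).as_matrix() if np.size(s["rotation"])==3 else s["rotation"]; return s
def proj(s,P):
    P=np.atleast_2d(P).astype(float); Rm=s["R"].T; rv=cv2.Rodrigues(Rm)[0]
    return cv2.projectPoints(P,rv,-Rm@s["eye"],s["intrinsics"],np.array([s["k1"],0,0,0]))[0][:,0]
def ray(s,uv,z):
    u=cv2.undistortPoints(np.array([[uv]],float),s["intrinsics"],np.array([s["k1"],0,0,0.]))[0,0]
    d=s["R"]@np.array([u[0],u[1],1]); return s["eye"]+d*(z-s["eye"][2])/d[2]
def circ(c,r,z,n=48):
    a=np.linspace(0,2*np.pi,n,endpoint=False); return np.c_[c[0]+r*np.cos(a),c[1]+r*np.sin(a),np.full(n,z)]
def save(name,img,box=None,k=1):
    b=cv2.cvtColor(img,cv2.COLOR_RGB2BGR)
    if box: b=b[box[1]:box[3],box[0]:box[2]]
    cv2.imwrite("pics/"+name+".png",cv2.resize(b,None,fx=k,fy=k,interpolation=cv2.INTER_CUBIC))
E
python3 - <<'E'
from h import *
t=cam("top");s=cam("scene")
save("crop1",t["color"],(190,110,390,260),4)
G={"bdish":((127,212),.04),"redc":((131,215),.006),"jar":((365,189),.056),"bluec":((359,192),.006),"grey":((250,156),.006),"yel":((242,213),.063),"white":((339,124),.087),"watch":((303,204),.045),"loupe":((157,147),.035)}
for k,(uv,z) in G.items():
    p=ray(t,uv,z); print(k,p.round(3),proj(s,p).round(0))
E
```

```text
bdish [0.474 0.275 0.04 ] [[353. 253.]]
redc [0.472 0.277 0.006] [[351. 266.]]
jar [ 0.475 -0.261  0.056] [[188. 145.]]
bluec [ 0.479 -0.263  0.006] [[189. 161.]]
grey [ 0.592 -0.013  0.006] [[211. 221.]]
yel [0.445 0.017 0.063] [[268. 180.]]
white [ 0.622 -0.216  0.087] [[147. 160.]]
watch [ 0.456 -0.121  0.045] [[227. 166.]]
loupe [0.624 0.204 0.035] [[269. 275.]]
```

View pics/crop1.png

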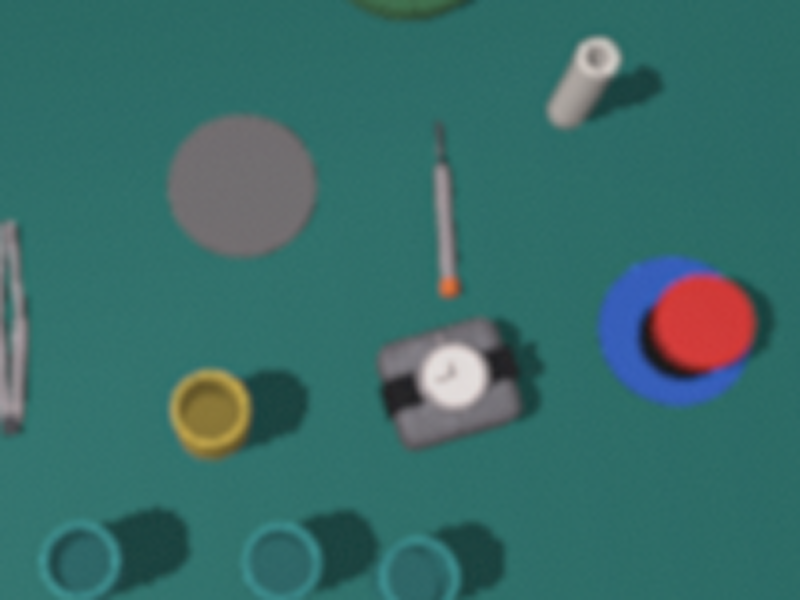

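The crop confirms the yellow cup (crop 210,410 → full 242,213) and the white cup with its rim at (339,124). Next I'll fit the known sizes to the colour silhouettes in both views.

```bash
cat >> h.py <<'E'
from scipy.optimize import minimize
# colour classes in HSV (OpenCV hue 0..180)
def mask(img,c):
    h=cv2.cvtColor(img,cv2.COLOR_RGB2HSV).astype(int); H,S,V=h[...,0],h[...,1],h[...,2]
    return {"red":((H<8)|(H>172))&(S>140)&(V>90),"blue":(H>103)&(H<125)&(S>120)&(V>30),
     "yellow":(H>17)&(H<32)&(S>110)&(V>50),"white":(S<55)&(V>95),"grey":(S<40)&(V>60)&(V<140),"black":(V<50)&(S<110)}[c]
def sil(s,rings,shape=(384,512)):
    pts=np.vstack([proj(s,circ(c,r,z)) for c,r,z in rings]); hull=cv2.convexHull(pts.astype(np.float32))
    m=np.zeros(shape,np.uint8); cv2.fillConvexPoly(m,np.round(hull*16).astype(np.int32),255,cv2.LINE_AA,4); return m/255.
# objects: list of (r,z rel)
def fit(views,col,prof,z0,g,only=None):
    def cost(p,vs):
        t=0
        for s in vs:
            m=sil(s,[(p,r,z0+z) for r,z in prof]); k=mask(s["color"],col)
            box=cv2.dilate((sil(s,[(g,r+.006,z0+z) for r,z in prof])>0).astype(np.uint8),None)
            k=cv2.GaussianBlur((k*box).astype(float),(0,0),.7); t+=1-np.minimum(m,k).sum()/np.maximum(m,k).sum()
        return t
    out=[]
    for vs in [[v] for v in views]+([views] if len(views)>1 else []):
        b=minimize(cost,g,args=(vs,),method="Nelder-Mead",options=dict(initial_simplex=np.array(g)+np.array([[0,0],[.008,0],[0,.008]]),xatol=1e-4,fatol=1e-4))
        out.append((b.x.round(4).tolist(),round(b.fun,3)))
    return out
DISH=[(.032,0),(.032,.034)];LID=[(.027,.036),(.027,.05)];YEL=[(.021,0),(.021,.06)];WH=[(.011,0),(.011,.084)];CO=[(.045,0),(.045,.003)]
E
python3 - <<'E'
from h import *
v=[cam("top"),cam("scene")]
for n,c,p,z,g in [("dish","blue",DISH,.006,(.474,.275)),("lid","red",LID,.006,(.475,-.261)),("yel","yellow",YEL,.003,(.445,.017)),("white","white",WH,.003,(.622,-.216)),("grey","grey",CO,.003,(.592,-.013)),
 ("redc","red",CO,.003,(.472,.277)),("bluec","blue",CO,.003,(.479,-.263))]:
    for o in fit(v,c,p,z,g): print(n,o)
E
```

```text
dish ([0.4771, 0.2833], np.float64(0.247))
dish ([0.4729, 0.2824], np.float64(0.151))
dish ([0.4728, 0.2825], np.float64(0.401))
lid ([0.4742, -0.2627], np.float64(0.155))
lid ([0.4705, -0.2631], np.float64(0.185))
lid ([0.4722, -0.2631], np.float64(0.35))
yel ([0.4477, 0.0163], np.float64(0.199))
yel ([0.4463, 0.017], np.float64(0.135))
yel ([0.4463, 0.0168], np.float64(0.339))
white ([0.6234, -0.2163], np.float64(0.095))
white ([0.6203, -0.2162], np.float64(0.151))
white ([0.622, -0.2157], np.float64(0.287))
grey ([0.5934, -0.0138], np.float64(0.097))
grey ([0.5904, -0.0135], np.float64(0.13))
grey ([0.5912, -0.0135], np.float64(0.23))
redc ([0.4718, 0.2766], np.float64(0.648))
redc ([0.4716, 0.2784], np.float64(0.723))
redc ([0.471, 0.278], np.float64(1.373))
bluec ([0.4792, -0.2613], np.float64(0.531))
bluec ([0.4799, -0.2602], np.float64(0.487))
bluec ([0.4789, -0.2613], np.float64(1.02))
```

```bash
cat >> h.py <<'E'
def fitco(views,col,g,occ,oz=.006):
    def cost(p,vs):
        t=0
        for s in vs:
            ex=cv2.dilate((sil(s,[(occ[0],r,oz+z) for r,z in occ[1]])>0).astype(np.uint8),np.ones((5,5)))
            box=cv2.dilate((sil(s,[(g,.053,.006)])>0).astype(np.uint8),None)*(1-ex)
            m=sil(s,[(p,r,.003+z) for r,z in CO])*box; k=cv2.GaussianBlur(mask(s["color"],col).astype(float),(0,0),.7)*box
            t+=1-np.minimum(m,k).sum()/np.maximum(m,k).sum()
        return t
    for vs in [[v] for v in views]+[views]:
        b=minimize(cost,g,args=(vs,),method="Nelder-Mead",options=dict(initial_simplex=np.array(g)+np.array([[0,0],[.008,0],[0,.008]]),xatol=1e-4,fatol=1e-4))
        print(col,b.x.round(4),round(b.fun,3))
JAR=[(.027,0),(.027,.05)]
E
python3 - <<'E'
from h import *
v=[cam("top"),cam("scene")]
fitco(v,"red",(.472,.277),((.475,.283),DISH)); fitco(v,"blue",(.479,-.261),((.472,-.263),JAR))
a=v[0]["color"].copy()
for c,r,z in [((.475,.283),.032,.04),((.475,.283),.032,.006),((.4725,-.263),.027,.056),((.447,.0165),.021,.063),((.622,-.216),.011,.087),((.592,-.0135),.045,.006)]:
    for p in proj(v[0],circ(c,r,z)).round().astype(int): a[p[1],p[0]]=(255,255,255)
save("ov1",a,(90,100,410,270),2.5)
E
```

```text
red [0.4743 0.2786] 0.22
red [0.4696 0.2782] 0.289
red [0.4704 0.2784] 0.625
blue [ 0.4799 -0.263 ] 0.15
blue [ 0.476  -0.2632] 0.28
blue [ 0.4791 -0.263 ] 0.496
```

View pics/ov1.png

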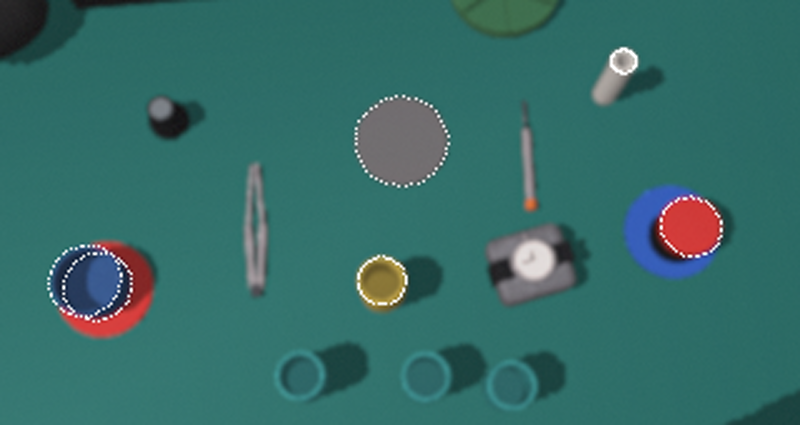

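```bash
python3 -m handwheel '{"delta_pos":[[0,0,0],[0,0,0],[0,0,0],[0,0,0],[0,0,0],[0,0,0],[0,0,0],[0,0,0]],"rotation":[[0,0,0.1],[0,0,0.1],[0,0,0.1],[0,0,0.07],[0,0,0],[0,0,0],[0,0,0],[0,0,0]],"claw":[-1,-1,-1,-1,-1,-1,-1,-1]}'
```

```text
time: 1.4
tool_pos: [0.1993, -0.5127, 0.2055]
ee_rot: [3.142, -0.0, -1.57]
wrist_force: [0.5, -0.5, -0.4]
width: 0.0937
```

The overlay rings sit on the rims and lid: dish (89,283), jar (690,227) and yellow cup (382,280), all in crop pixels. The measurements hold, so I'm moving to the jar.

```bash
python3 -m handwheel '{"delta_pos":[[-36,-39,0],[-36,-39,0],[-36,-39,0],[-36,-39,0],[-36,-39,0],[-36,-39,0],[-34,-39,0],[0,0,0]],"rotation":[[0,0,0],[0,0,0],[0,0,0],[0,0,0],[0,0,0],[0,0,0],[0,0,0],[0,0,0]],"claw":[-1,-1,-1,-1,-1,-1,-1,-1]}'
```

```text
time: 2.4
tool_pos: [0.474, -0.2599, 0.2053]
ee_rot: [-3.141, 0.001, -1.564]
wrist_force: [0.9, -0.2, 0.5]
width: 0.0941
```

```bash
python3 -m handwheel '{"delta_pos":[[3,1,25],[0,0,40],[0,0,35],[0,0,20],[0,0,0],[0,0,0],[0,0,0],[0,0,0]],"rotation":[[0,0,0],[0,0,0],[0,0,0],[0,0,0],[0,0,0],[0,0,0],[0,0,0],[0,0,0]],"claw":[-1,-1,-1,-1,-1,-1,-1,-1]}'; python3 - <<'E'
from h import *
print(robot.get_obs()["tool_pos"])
t=cam("top");s=cam("scene");save("a",t["color"],(310,140,420,240),4);save("b",s["color"],(130,100,270,220),4)
E
```

```text
time: 3.4
tool_pos: [0.4716, -0.2659, 0.0867]
ee_rot: [-3.14, -0.001, -1.57]
wrist_force: [1.0, 0.6, 0.1]
width: 0.0944
[ 0.47163631 -0.26591125  0.08667155]
```

View pics/b.png

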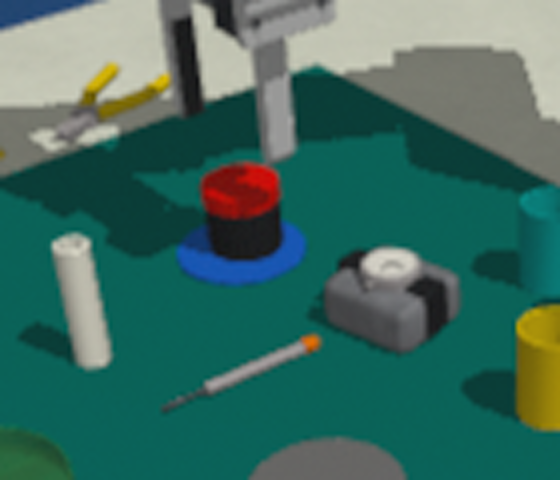

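The open jaws hang above and either side of the jar (crop 240,210), clear of the watch. Lower and close.

```bash
python3 -m handwheel '{"delta_pos":[[-2,-1,20],[0,0,20],[0,0,12],[0,0,5],[0,0,0],[0,0,0],[0,0,0],[0,0,0]],"rotation":[[0,0,0],[0,0,0],[0,0,0],[0,0,0],[0,0,0],[0,0,0],[0,0,0],[0,0,0]],"claw":[-1,-1,-1,-1,-1,-1,1,1]}'; python3 -m handwheel '{"delta_pos":[[0,0,0],[0,0,0],[0,0,0],[0,0,0],[0,0,0],[0,0,0],[0,0,0],[0,0,0]],"rotation":[[0,0,0],[0,0,0],[0,0,0],[0,0,0],[0,0,0],[0,0,0],[0,0,0],[0,0,0]],"claw":[1,1,1,1,1,1,1,1]}'
```

```text
time: 4.5
tool_pos: [0.4723, -0.2636, 0.0289]
ee_rot: [-3.141, -0.001, -1.57]
wrist_force: [0.7, -0.8, -0.6]
width: 0.0774
time: 5.5
tool_pos: [0.4721, -0.2633, 0.0285]
ee_rot: [-3.142, 0.0, -1.57]
wrist_force: [-0.2, 2.1, 1.0]
width: 0.0533
```

```bash
python3 -m handwheel '{"delta_pos":[[0,0,-10],[0,0,-25],[0,0,-35],[0,0,-30],[0,0,-20],[0,0,0],[0,0,0],[0,0,0]],"rotation":[[0,0,0],[0,0,0],[0,0,0],[0,0,0],[0,0,0],[0,0,0],[0,0,0],[0,0,0]],"claw":[1,1,1,1,1,1,1,1]}'; python3 -m handwheel '{"delta_pos":[[-20,-10,0],[-40,-19,0],[-44,-21,0],[-44,-21,0],[-44,-21,0],[-38,-18,0],[-20,-10,0],[0,0,0]],"rotation":[[0,0,0],[0,0,0],[0,0,0],[0,0,0],[0,0,0],[0,0,0],[0,0,0],[0,0,0]],"claw":[1,1,1,1,1,1,1,1]}'; python3 - <<'E'
from h import *
s=cam("scene");save("c",s["color"],(100,80,360,280),3);print(robot.get_obs()["tool_pos"],robot.get_obs()["wrist_force"])
E
```

```text
time: 6.5
tool_pos: [0.4714, -0.263, 0.1468]
ee_rot: [3.139, 0.002, -1.57]
wrist_force: [0.1, -0.2, -2.1]
width: 0.0533
time: 7.5
tool_pos: [0.5918, -0.0127, 0.1475]
ee_rot: [3.14, -0.001, -1.568]
wrist_force: [-0.5, -0.3, -1.3]
width: 0.053
[ 0.59150951 -0.01386816  0.14778746] [ 0.14853538  0.52898317 -2.79812255]
```

View pics/c.png

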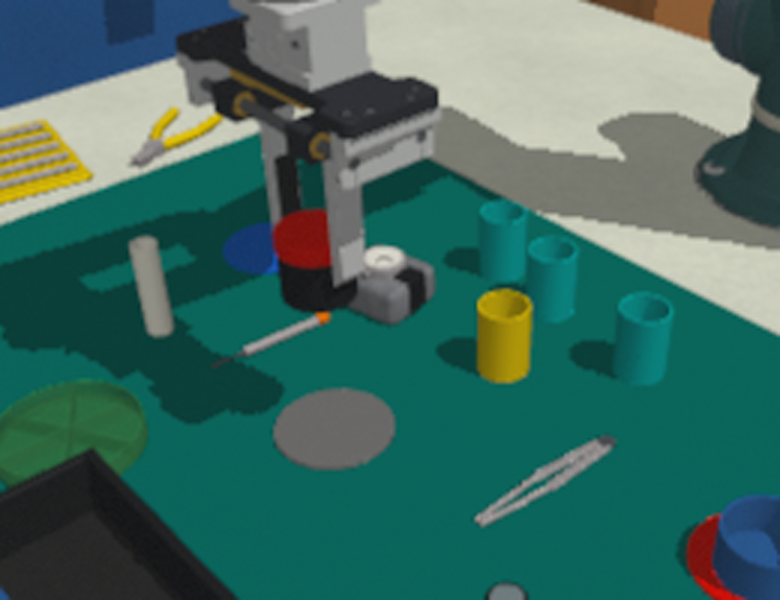

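The jar hangs upright in the jaws (crop 315,260), above the grey coaster (crop 335,428). Lower, release and rise.

```bash
python3 -m handwheel '{"delta_pos":[[0,0,15],[0,0,30],[0,0,30],[0,0,25],[0,0,10],[0,0,6],[0,0,0],[0,0,0]],"rotation":[[0,0,0],[0,0,0],[0,0,0],[0,0,0],[0,0,0],[0,0,0],[0,0,0],[0,0,0]],"claw":[1,1,1,1,1,1,1,1]}'
```

```text
time: 8.55
tool_pos: [0.5927, -0.0135, 0.0337]
ee_rot: [-3.139, -0.0, -1.57]
wrist_force: [0.6, 0.5, -1.7]
width: 0.0528
```

```bash
python3 -m handwheel '{"delta_pos":[[0,0,2],[0,0,2],[0,0,0],[0,0,0],[0,0,0],[0,0,0],[0,0,0],[0,0,0]],"rotation":[[0,0,0],[0,0,0],[0,0,0],[0,0,0],[0,0,0],[0,0,0],[0,0,0],[0,0,0]],"claw":[1,1,1,1,-1,-1,-1,-1]}'; python3 -m handwheel '{"delta_pos":[[0,0,0],[0,0,0],[0,0,-5],[0,0,-20],[0,0,-35],[0,0,-35],[0,0,-25],[0,0,0]],"rotation":[[0,0,0],[0,0,0],[0,0,0],[0,0,0],[0,0,0],[0,0,0],[0,0,0],[0,0,0]],"claw":[-1,-1,-1,-1,-1,-1,-1,-1]}';  python3 -m handwheel '{"delta_pos":[[-30,12,0],[-45,18,0],[-50,20,0],[-50,20,0],[-50,20,0],[-46,17,0],[-25,10,0],[0,0,0]],"rotation":[[0,0,0],[0,0,0],[0,0,0],[0,0,0],[0,0,0],[0,0,0],[0,0,0],[0,0,0]],"claw":[-1,-1,-1,-1,-1,-1,-1,-1]}'; python3 - <<'E'
from h import *
v=[cam("top"),cam("scene")];save("d",v[1]["color"],(150,130,410,330),3);print(robot.get_obs()["tool_pos"])
print(fit(v[1:],"red",LID,.006,(.592,-.0135)))
print(fit(v[1:],"blue",DISH,.006,(.475,.2825)))
E
```

```text
time: 9.55
tool_pos: [0.592, -0.0133, 0.0286]
ee_rot: [-3.141, -0.0, -1.57]
wrist_force: [0.2, 0.1, -0.2]
width: 0.0898
time: 10.55
tool_pos: [0.5936, -0.0135, 0.1517]
ee_rot: [-3.135, -0.001, -1.57]
wrist_force: [0.1, -1.1, -0.4]
width: 0.0936
time: 11.55
tool_pos: [0.4731, 0.2837, 0.1467]
ee_rot: [3.139, -0.001, -1.567]
wrist_force: [-0.5, -0.3, 0.1]
width: 0.0941
[0.47429655 0.28194345 0.14719049]
[([0.592, -0.0135], np.float64(0.164))]
[([0.473, 0.2824], np.float64(0.15))]
```

View pics/d.png

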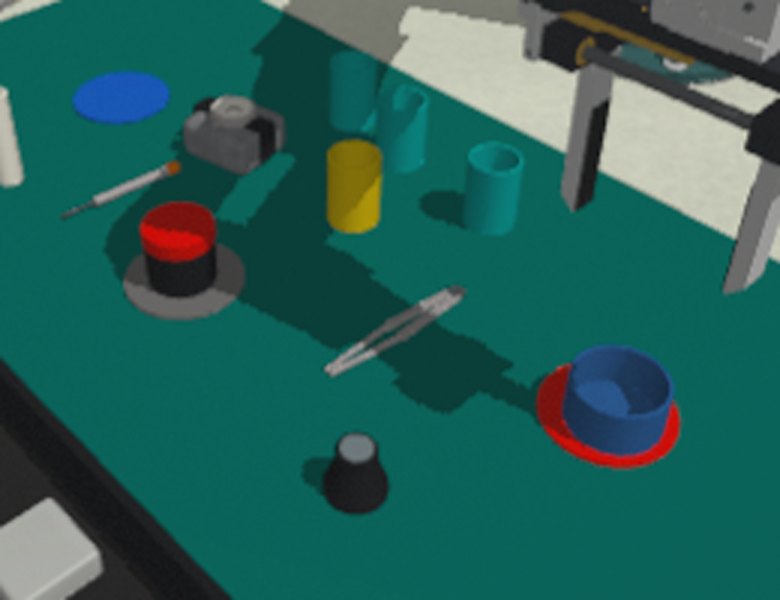

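The jar (crop 180,250) stands upright on the grey coaster, and the jaws are above the dish (crop 620,400). Now gripping the dish.

```bash
python3 -m handwheel '{"delta_pos":[[0,0,20],[0,0,35],[0,0,35],[0,0,25],[0,0,10],[0,0,6],[0,0,0],[0,0,0]],"rotation":[[0,0,0],[0,0,0],[0,0,0],[0,0,0],[0,0,0],[0,0,0],[0,0,0],[0,0,0]],"claw":[-1,-1,-1,-1,-1,-1,-1,-1]}'; python3 -m handwheel '{"delta_pos":[[0,0,0],[0,0,0],[0,0,0],[0,0,0],[0,0,0],[0,0,0],[0,0,0],[0,0,0]],"rotation":[[0,0,0],[0,0,0],[0,0,0],[0,0,0],[0,0,0],[0,0,0],[0,0,0],[0,0,0]],"claw":[1,1,1,1,1,1,1,1]}'; python3 - <<'E'
from h import *
v=[cam("top"),cam("scene")]
print(fit(v[1:],"blue",CO,.003,(.479,-.263)),robot.get_obs()["tool_pos"],robot.get_obs()["width"])
E
```

```text
time: 12.65
tool_pos: [0.4755, 0.2828, 0.0186]
ee_rot: [-3.14, 0.001, -1.57]
wrist_force: [0.3, -1.1, -0.1]
width: 0.094
time: 13.65
tool_pos: [0.4747, 0.2827, 0.0176]
ee_rot: [-3.141, 0.0, -1.57]
wrist_force: [-1.5, 0.5, 1.6]
width: 0.0643
[([0.4774, -0.2613], np.float64(0.16))] [0.47469742 0.28269494 0.01759287] 0.06413422871174265
```

```bash
python3 -m handwheel '{"delta_pos":[[0,0,-10],[0,0,-25],[0,0,-35],[0,0,-35],[0,0,-20],[0,0,0],[20,0,0],[35,0,0]],"rotation":[[0,0,0],[0,0,0],[0,0,0],[0,0,0],[0,0,0],[0,0,0],[0,0,0],[0,0,0]],"claw":[1,1,1,1,1,1,1,1]}'; python3 -m handwheel '{"delta_pos":[[45,0,0],[50,0,0],[50,0,0],[50,0,0],[50,0,0],[50,0,0],[50,-1,0],[45,-1,0]],"rotation":[[0,0,0],[0,0,0],[0,0,0],[0,0,0],[0,0,0],[0,0,0],[0,0,0],[0,0,0]],"claw":[1,1,1,1,1,1,1,1]}';python3 -m handwheel '{"delta_pos":[[40,-1,0],[35,-1,0],[20,0,0],[5,0,0],[0,0,0],[0,0,0],[0,0,0],[0,0,0]],"rotation":[[0,0,0],[0,0,0],[0,0,0],[0,0,0],[0,0,0],[0,0,0],[0,0,0],[0,0,0]],"claw":[1,1,1,1,1,1,1,1]}'; python3 - <<'E'
from h import *
v=[cam("top"),cam("scene")];save("e",v[1]["color"],(100,80,360,280),3)
E
```

```text
time: 14.75
tool_pos: [0.4736, 0.2261, 0.1404]
ee_rot: [3.138, -0.002, -1.568]
wrist_force: [0.2, -0.2, -1.2]
width: 0.0643
time: 15.75
tool_pos: [0.4748, -0.1647, 0.1406]
ee_rot: [3.138, 0.001, -1.571]
wrist_force: [0.5, -0.2, -1.1]
width: 0.0641
time: 16.75
tool_pos: [0.4793, -0.2618, 0.1427]
ee_rot: [-3.141, -0.0, -1.569]
wrist_force: [0.3, 0.4, -1.3]
width: 0.0639
```

View pics/e.png

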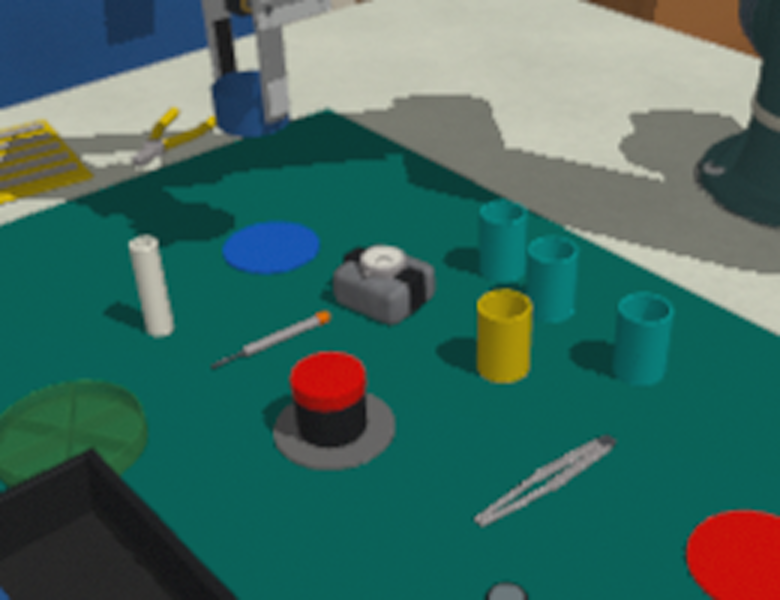

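The dish is held upright (crop 245,100) and clear. Below it the blue coaster at crop (270,247) is empty, and the red coaster is now free too.

```bash
python3 -m handwheel '{"delta_pos":[[0,0,15],[0,0,30],[0,0,30],[0,0,25],[0,0,12],[0,0,6],[0,0,4],[0,0,0]],"rotation":[[0,0,0],[0,0,0],[0,0,0],[0,0,0],[0,0,0],[0,0,0],[0,0,0],[0,0,0]],"claw":[1,1,1,1,1,1,1,1]}'; python3 - <<'E'
from h import *
v=[cam("top"),cam("scene")]
print(fit(v[1:],"red",CO,.003,(.471,.278)),fit(v,"red",LID,.006,(.592,-.0135)))
o=robot.get_obs();print(o["tool_pos"],o["wrist_force"])
E
```

```text
time: 17.85
tool_pos: [0.4795, -0.2627, 0.021]
ee_rot: [-3.141, -0.001, -1.57]
wrist_force: [0.4, 0.3, -0.6]
width: 0.0638
[([0.471, 0.2781], np.float64(0.076))] [([0.5935, -0.0144], np.float64(0.143)), ([0.592, -0.0135], np.float64(0.151)), ([0.592, -0.0135], np.float64(0.297))]
[ 0.47962651 -0.26278927  0.02134769] [-0.51205516  1.06782329 -0.48866646]
```

```bash
python3 -m handwheel '{"delta_pos":[[0,0,2],[0,0,1],[0,0,0],[0,0,0],[0,0,0],[0,0,0],[0,0,0],[0,0,0]],"rotation":[[0,0,0],[0,0,0],[0,0,0],[0,0,0],[0,0,0],[0,0,0],[0,0,0],[0,0,0]],"claw":[1,1,1,1,-1,-1,-1,-1]}'; python3 -m handwheel '{"delta_pos":[[0,0,0],[0,0,0],[0,0,-5],[0,0,-20],[0,0,-35],[0,0,-40],[0,0,-30],[0,0,0]],"rotation":[[0,0,0],[0,0,0],[0,0,0],[0,0,0],[0,0,0],[0,0,0],[0,0,0],[0,0,0]],"claw":[-1,-1,-1,-1,-1,-1,-1,-1]}';  python3 -m handwheel '{"delta_pos":[[-20,-10,0],[-40,-18,0],[-44,-20,0],[-44,-20,0],[-44,-20,0],[-37,-15,0],[-20,-10,0],[0,0,0]],"rotation":[[0,0,0],[0,0,0],[0,0,0],[0,0,0],[0,0,0],[0,0,0],[0,0,0],[0,0,0]],"claw":[-1,-1,-1,-1,-1,-1,-1,-1]}'; python3 - <<'E'
from h import *
v=[cam("top"),cam("scene")];save("f",v[1]["color"],(100,80,360,280),3);print(robot.get_obs()["tool_pos"])
print(fit(v,"blue",DISH,.006,(.479,-.2625)))
E
```

```text
time: 18.95
tool_pos: [0.4791, -0.2625, 0.0175]
ee_rot: [-3.141, -0.0, -1.57]
wrist_force: [0.9, -0.1, 0.4]
width: 0.0936
time: 19.95
tool_pos: [0.4808, -0.2635, 0.151]
ee_rot: [-3.136, -0.004, -1.57]
wrist_force: [0.5, 0.4, -0.1]
width: 0.094
time: 20.95
tool_pos: [0.5916, -0.0126, 0.146]
ee_rot: [3.139, -0.0, -1.568]
wrist_force: [0.5, -0.6, 0.2]
width: 0.0937
[ 0.59139261 -0.01436572  0.14677417]
[([0.4731, -0.2577], np.float64(0.268)), ([0.4873, -0.2464], np.float64(0.361)), ([0.4826, -0.2516], np.float64(0.688))]
```

View pics/f.png

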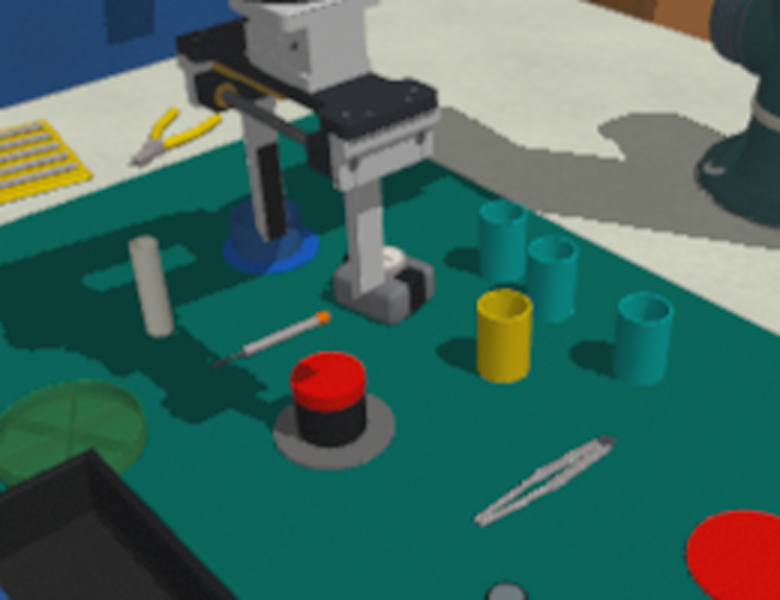

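The dish (crop 265,230) stands on the blue coaster. One finger partly hides it, so the fit on it is invalid here and I'll recheck later. The jaws are above the jar (crop 330,400); descend to z≈0.0285, close and lift.

```bash
python3 -m handwheel '{"delta_pos":[[0,0,20],[0,0,35],[0,0,30],[0,0,20],[0,0,8],[0,0,4],[0,0,0],[0,0,0]],"rotation":[[0,0,0],[0,0,0],[0,0,0],[0,0,0],[0,0,0],[0,0,0],[0,0,0],[0,0,0]],"claw":[-1,-1,-1,-1,-1,-1,-1,-1]}'; python3 -m handwheel '{"delta_pos":[[0,0,0],[0,0,0],[0,0,0],[0,0,0],[0,0,0],[0,0,0],[0,0,0],[0,0,0]],"rotation":[[0,0,0],[0,0,0],[0,0,0],[0,0,0],[0,0,0],[0,0,0],[0,0,0],[0,0,0]],"claw":[1,1,1,1,1,1,1,1]}'
```

```text
time: 22.05
tool_pos: [0.5927, -0.0135, 0.0316]
ee_rot: [-3.14, -0.0, -1.57]
wrist_force: [0.8, -0.0, -0.1]
width: 0.0938
time: 23.05
tool_pos: [0.5919, -0.0133, 0.0304]
ee_rot: [3.142, -0.0, -1.57]
wrist_force: [1.0, 0.3, -0.4]
width: 0.0529
```

```bash
python3 -m handwheel '{"delta_pos":[[0,0,-10],[0,0,-25],[0,0,-35],[0,0,-30],[0,0,-15],[0,0,0],[0,0,0],[0,0,0]],"rotation":[[0,0,0],[0,0,0],[0,0,0],[0,0,0],[0,0,0],[0,0,0],[0,0,0],[0,0,0]],"claw":[1,1,1,1,1,1,1,1]}'; python3 -m handwheel '{"delta_pos":[[-25,10,0],[-45,18,0],[-50,20,0],[-50,20,0],[-50,22,0],[-46,20,0],[-25,10,0],[0,0,0]],"rotation":[[0,0,0],[0,0,0],[0,0,0],[0,0,0],[0,0,0],[0,0,0],[0,0,0],[0,0,0]],"claw":[1,1,1,1,1,1,1,1]}'; python3 - <<'E'
from h import *
v=[cam("top"),cam("scene")];save("g",v[1]["color"],(100,80,420,320),2.4)
print(fit(v,"blue",DISH,.006,(.479,-.2625)),robot.get_obs()["tool_pos"])
E
```

```text
time: 24.05
tool_pos: [0.591, -0.0132, 0.1435]
ee_rot: [3.138, 0.0, -1.57]
wrist_force: [-0.1, -0.0, -1.4]
width: 0.0532
time: 25.05
tool_pos: [0.4703, 0.279, 0.1444]
ee_rot: [3.14, -0.001, -1.566]
wrist_force: [0.5, -0.3, -1.2]
width: 0.0534
[([0.4735, -0.2596], np.float64(0.275)), ([0.4862, -0.2492], np.float64(0.162)), ([0.4826, -0.2522], np.float64(0.474))] [0.47146217 0.27707279 0.14463863]
```

View pics/g.png

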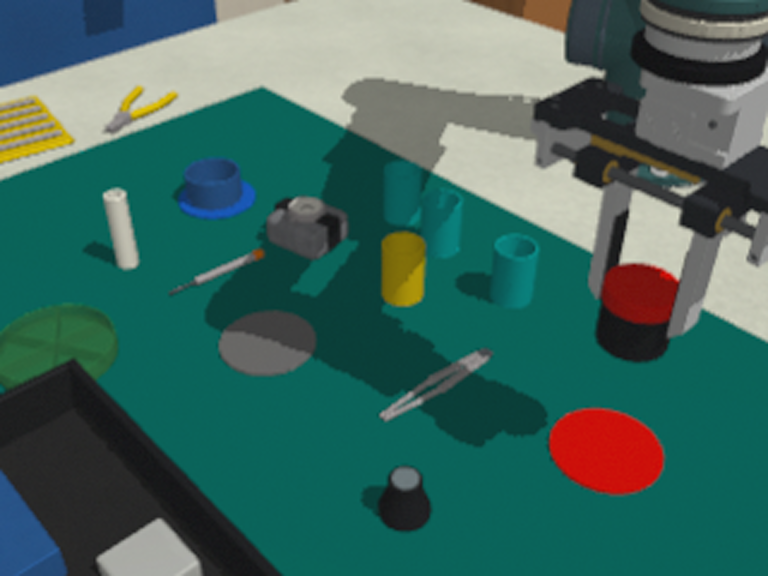

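The jar is held upright above the red coaster (crop 605,450), and the dish sits on the blue one (crop 215,187). Dish and coaster share a hue, which biased that fit. Lower the jar.

```bash
python3 -m handwheel '{"delta_pos":[[0,0,15],[0,0,30],[0,0,30],[0,0,20],[0,0,8],[0,0,5],[0,0,3],[0,0,0]],"rotation":[[0,0,0],[0,0,0],[0,0,0],[0,0,0],[0,0,0],[0,0,0],[0,0,0],[0,0,0]],"claw":[1,1,1,1,1,1,1,1]}'; python3 - <<'E'
from h import *
v=[cam("top"),cam("scene")]
save("h1",v[1]["color"],(150,140,220,200),8)
t=v[0]["color"];save("h2",t,(325,160,395,220),8)
o=robot.get_obs();print(o["tool_pos"],o["wrist_force"])
h=cv2.cvtColor(v[1]["color"],cv2.COLOR_RGB2HSV)
for p in [(189,149),(189,160),(203,162),(172,160),(183,150)]:print(p,h[p[1],p[0]])
E
```

```text
time: 26.15
tool_pos: [0.4721, 0.2777, 0.035]
ee_rot: [-3.141, 0.0, -1.57]
wrist_force: [-0.0, 0.2, -1.2]
width: 0.0536
[0.47214398 0.27778188 0.03515921] [-0.18630812 -0.31951633 -1.73270088]
(189, 149) [107 174 114]
(189, 160) [106 177 118]
(203, 162) [108 218 186]
(172, 160) [ 86 224  82]
(183, 150) [107 175 121]
```

View pics/h1.png

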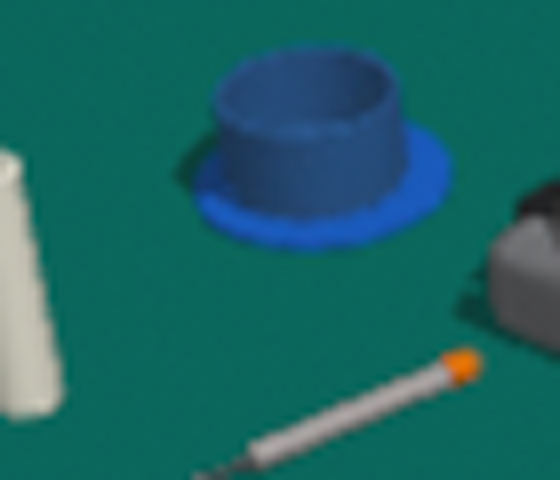

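View pics/h2.png

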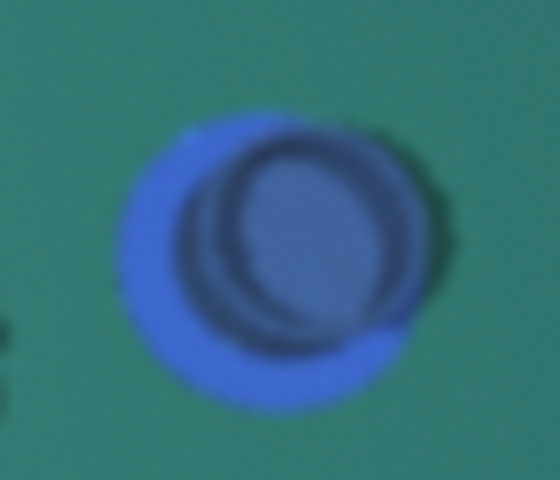

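Both crops show the dish upright, wholly inside the coaster, and a few mm off its centre. Finish setting the jar down (4 mm more).

```bash
python3 -m handwheel '{"delta_pos":[[0,0,2],[0,0,2],[0,0,1],[0,0,0],[0,0,0],[0,0,0],[0,0,0],[0,0,0]],"rotation":[[0,0,0],[0,0,0],[0,0,0],[0,0,0],[0,0,0],[0,0,0],[0,0,0],[0,0,0]],"claw":[1,1,1,1,-1,-1,-1,-1]}'; python3 -m handwheel '{"delta_pos":[[0,0,0],[0,0,0],[0,0,-5],[0,0,-20],[0,0,-35],[0,0,-35],[0,0,-25],[0,0,0]],"rotation":[[0,0,0],[0,0,0],[0,0,0],[0,0,0],[0,0,0],[0,0,0],[0,0,0],[0,0,0]],"claw":[-1,-1,-1,-1,-1,-1,-1,-1]}'
cat >> h.py <<'E'
_m=mask
def mask(img,c):
    if c!="dish": return _m(img,c)
    h=cv2.cvtColor(img,cv2.COLOR_RGB2HSV).astype(int); return (h[...,0]>97)&(h[...,0]<125)&(h[...,1]>95)&(h[...,1]<200)&(h[...,2]<165)
E
python3 - <<'E'
from h import *
v=[cam("top"),cam("scene")]
print(fit(v,"dish",DISH,.006,(.479,-.2625)))
a=v[0]["color"].copy();a=cv2.resize(a,None,fx=6,fy=6,interpolation=cv2.INTER_CUBIC)
for r,z,c in [(.032,.04,(255,255,255)),(.032,.006,(255,255,0)),(.045,.006,(255,0,0))]:
    cv2.polylines(a,[((proj(v[0],circ((.479,-.2625),r,z))+.5)*6).round().astype(np.int32)],True,c)
save("i",a[150*6:230*6,320*6:400*6])
E
```

```text
time: 27.25
tool_pos: [0.4716, 0.2775, 0.0292]
ee_rot: [3.141, -0.0, -1.57]
wrist_force: [0.1, 0.4, -0.0]
width: 0.0903
time: 28.25
tool_pos: [0.4732, 0.2783, 0.1525]
ee_rot: [-3.136, 0.002, -1.57]
wrist_force: [-0.7, -0.0, -0.4]
width: 0.094
[([0.4805, -0.2648], np.float64(0.091)), ([0.4786, -0.2627], np.float64(0.137)), ([0.4795, -0.2645], np.float64(0.233))]
```

View pics/i.png

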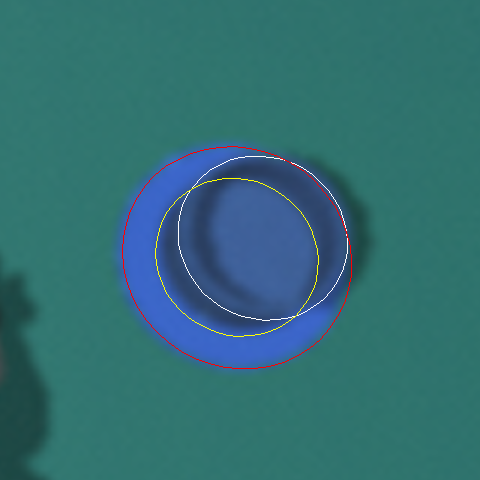

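The ring overlay confirms the dish is centred at ≈(0.479,-0.263) on the blue coaster. Next, move to above the yellow cup.

```bash
python3 -m handwheel '{"delta_pos":[[20,2,0],[40,4,0],[46,5,0],[46,5,0],[46,5,0],[40,4,0],[23,1,0],[0,0,0]],"rotation":[[0,0,0],[0,0,0],[0,0,0],[0,0,0],[0,0,0],[0,0,0],[0,0,0],[0,0,0]],"claw":[-1,-1,-1,-1,-1,-1,-1,-1]}'; python3 - <<'E'
from h import *
v=[cam("top"),cam("scene")];save("j",v[1]["color"],(180,60,436,252),3)
print(fit(v[1:],"yellow",YEL,.003,(.447,.0165)),fit(v,"red",LID,.006,(.4725,.278)),robot.get_obs()["tool_pos"])
E
```

```text
time: 29.35
tool_pos: [0.4446, 0.0147, 0.1482]
ee_rot: [3.139, -0.0, -1.574]
wrist_force: [0.4, -0.4, 0.7]
width: 0.0939
[([0.4465, 0.0177], np.float64(0.144))] [([0.4704, 0.2774], np.float64(0.317)), ([0.4733, 0.2802], np.float64(0.206)), ([0.4712, 0.2788], np.float64(0.533))] [0.44508489 0.01642469 0.14857193]
```

View pics/j.png

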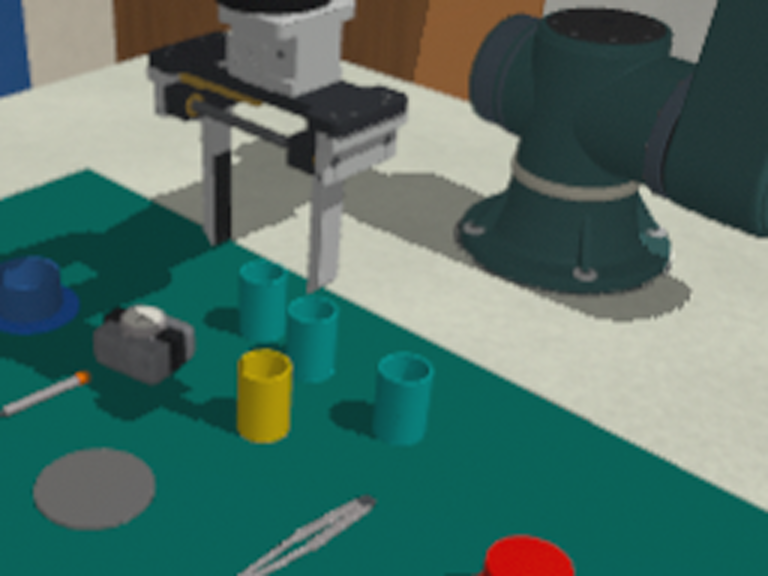

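Jaws straddle the yellow cup's column (crop 265,395), and the teal cups are off the finger line. The jar stands on the red coaster. Lower to z≈0.040.

```bash
python3 -m handwheel '{"delta_pos":[[0,-2,20],[0,0,30],[0,0,30],[0,0,20],[0,0,6],[0,0,2],[0,0,0],[0,0,0]],"rotation":[[0,0,0],[0,0,0],[0,0,0],[0,0,0],[0,0,0],[0,0,0],[0,0,0],[0,0,0]],"claw":[-1,-1,-1,-1,-1,-1,-1,-1]}'
```

```text
time: 30.45
tool_pos: [0.4486, 0.0166, 0.0424]
ee_rot: [-3.14, -0.0, -1.57]
wrist_force: [-0.7, -0.1, 0.7]
width: 0.0942
```

```bash
python3 -m handwheel '{"delta_pos":[[0,0,0],[0,0,0],[0,0,0],[0,0,0],[0,0,0],[0,0,0],[0,0,0],[0,0,0]],"rotation":[[0,0,0],[0,0,0],[0,0,0],[0,0,0],[0,0,0],[0,0,0],[0,0,0],[0,0,0]],"claw":[1,1,1,1,1,1,1,1]}'
```

```text
time: 31.45
tool_pos: [0.4479, 0.0166, 0.0414]
ee_rot: [3.142, -0.0, -1.57]
wrist_force: [-0.4, -0.2, 0.7]
width: 0.0414
```

```bash
python3 -m handwheel '{"delta_pos":[[0,0,-10],[0,0,-25],[0,0,-35],[0,0,-30],[0,0,-20],[0,0,0],[0,0,0],[0,0,0]],"rotation":[[0,0,0],[0,0,0],[0,0,0],[0,0,0],[0,0,0],[0,0,0],[0,0,0],[0,0,0]],"claw":[1,1,1,1,1,1,1,1]}'; python3 -m handwheel '{"delta_pos":[[25,-2,0],[42,-5,0],[48,-6,0],[48,-6,0],[48,-5,0],[42,-5,0],[27,-2,0],[0,0,0]],"rotation":[[0,0,0],[0,0,0],[0,0,0],[0,0,0],[0,0,0],[0,0,0],[0,0,0],[0,0,0]],"claw":[1,1,1,1,1,1,1,1]}'; python3 - <<'E'
from h import *
v=[cam("top"),cam("scene")];save("k",v[1]["color"],(120,40,320,190),4);o=robot.get_obs();print(o["tool_pos"])
z=o["tool_pos"][2]-.0384
print(fit(v[1:],"yellow",YEL[:1]+[(.021,.036)],z,(.479,-.263)), fit(v,"dish",DISH,.006,(.479,-.2625)))
E
```

```text
time: 32.45
tool_pos: [0.4471, 0.0166, 0.1601]
ee_rot: [3.139, 0.0, -1.57]
wrist_force: [-0.0, 0.6, 0.6]
width: 0.0414
time: 33.45
tool_pos: [0.4784, -0.2647, 0.1599]
ee_rot: [3.139, 0.001, -1.573]
wrist_force: [-0.2, 0.3, -0.1]
width: 0.0418
[ 0.47869845 -0.26270817  0.16050752]
[([0.4767, -0.2664], np.float64(0.285))] [([0.4786, -0.264], np.float64(0.311)), ([0.4781, -0.2642], np.float64(0.14)), ([0.4787, -0.2639], np.float64(0.452))]
```

View pics/k.png

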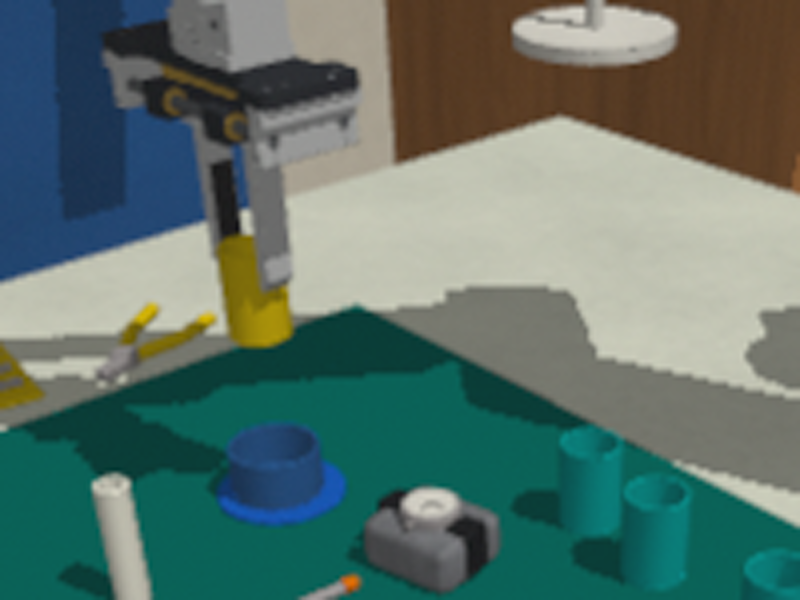

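The yellow cup is held upright (crop 255,290) above the dish (crop 275,465). Lower most of the way and check.

```bash
python3 -m handwheel '{"delta_pos":[[0,0,15],[0,0,25],[0,0,25],[0,0,17],[0,0,8],[0,0,5],[0,0,0],[0,0,0]],"rotation":[[0,0,0],[0,0,0],[0,0,0],[0,0,0],[0,0,0],[0,0,0],[0,0,0],[0,0,0]],"claw":[1,1,1,1,1,1,1,1]}'; python3 - <<'E'
from h import *
v=[cam("top"),cam("scene")];save("l",v[1]["color"],(140,110,240,185),7);o=robot.get_obs();print(o["tool_pos"],o["wrist_force"])
E
```

```text
time: 34.55
tool_pos: [0.4796, -0.2638, 0.0674]
ee_rot: [-3.14, -0.001, -1.57]
wrist_force: [-0.1, -0.2, -1.2]
width: 0.0413
[ 0.47952383 -0.26379561  0.0672615 ] [ 0.26249104  0.42563754 -0.5752256 ]
```

View pics/l.png

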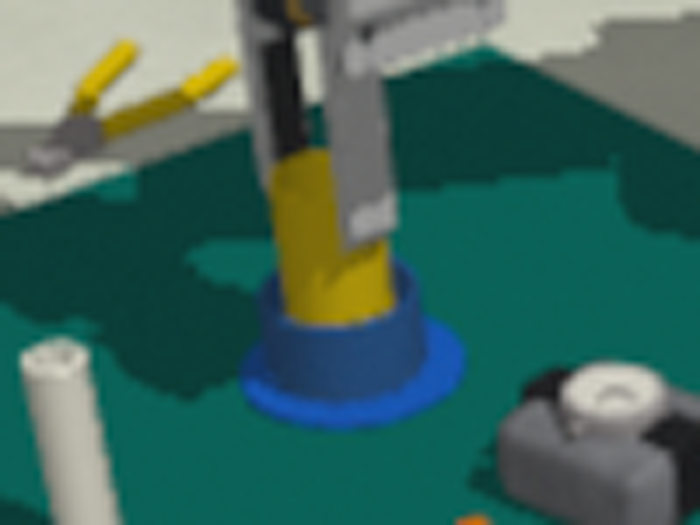

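The cup's foot is centred inside the dish rim (crop 340,310). Lower 18 mm more and check the force.

```bash
python3 -m handwheel '{"delta_pos":[[0,0,6],[0,0,5],[0,0,4],[0,0,2],[0,0,1],[0,0,0],[0,0,0],[0,0,0]],"rotation":[[0,0,0],[0,0,0],[0,0,0],[0,0,0],[0,0,0],[0,0,0],[0,0,0],[0,0,0]],"claw":[1,1,1,1,1,1,1,1]}'
```

```text
time: 35.65
tool_pos: [0.4792, -0.2635, 0.0486]
ee_rot: [-3.141, -0.0, -1.57]
wrist_force: [-0.2, 0.5, 0.1]
width: 0.0415
```

```bash
python3 -m handwheel '{"delta_pos":[[0,0,1],[0,0,0],[0,0,0],[0,0,0],[0,0,0],[0,0,0],[0,0,0],[0,0,0]],"rotation":[[0,0,0],[0,0,0],[0,0,0],[0,0,0],[0,0,0],[0,0,0],[0,0,0],[0,0,0]],"claw":[1,1,1,-1,-1,-1,-1,-1]}'; python3 -m handwheel '{"delta_pos":[[0,0,0],[0,0,0],[0,0,-5],[0,0,-20],[0,0,-35],[0,0,-35],[0,0,-25],[0,0,0]],"rotation":[[0,0,0],[0,0,0],[0,0,0],[0,0,0],[0,0,0],[0,0,0],[0,0,0],[0,0,0]],"claw":[-1,-1,-1,-1,-1,-1,-1,-1]}';  python3 -m handwheel '{"delta_pos":[[-5,-15,0],[-10,-30,0],[-10,-30,0],[-10,-30,0],[-8,-25,0],[-4,-13,0],[0,0,0],[0,0,0]],"rotation":[[0,0,0],[0,0,0],[0,0,0],[0,0,0],[0,0,0],[0,0,0],[0,0,0],[0,0,0]],"claw":[-1,-1,-1,-1,-1,-1,-1,-1]}'; python3 - <<'E'
from h import *
v=[cam("top"),cam("scene")];save("m",v[1]["color"],(100,60,300,210),4);o=robot.get_obs();print(o["tool_pos"])
print(fit(v,"white",WH,.003,(.622,-.216)),fit(v[1:],"yellow",[(.021,.031),(.021,.06)],.009,(.479,-.263)))
E
```

```text
time: 36.65
tool_pos: [0.4791, -0.2634, 0.0475]
ee_rot: [3.142, -0.0, -1.57]
wrist_force: [-0.3, 0.2, -0.3]
width: 0.088
time: 37.65
tool_pos: [0.4804, -0.2644, 0.1705]
ee_rot: [-3.137, -0.004, -1.57]
wrist_force: [0.1, 0.2, -0.3]
width: 0.094
time: 38.65
tool_pos: [0.6214, -0.2165, 0.167]
ee_rot: [3.14, 0.0, -1.57]
wrist_force: [0.3, 0.4, -0.5]
width: 0.0945
[ 0.62140194 -0.21673833  0.16771277]
[([0.6233, -0.2118], np.float64(0.434)), ([0.6208, -0.2152], np.float64(0.153)), ([0.6222, -0.2122], np.float64(0.597))] [([0.4809, -0.258], np.float64(0.108))]
```

View pics/m.png

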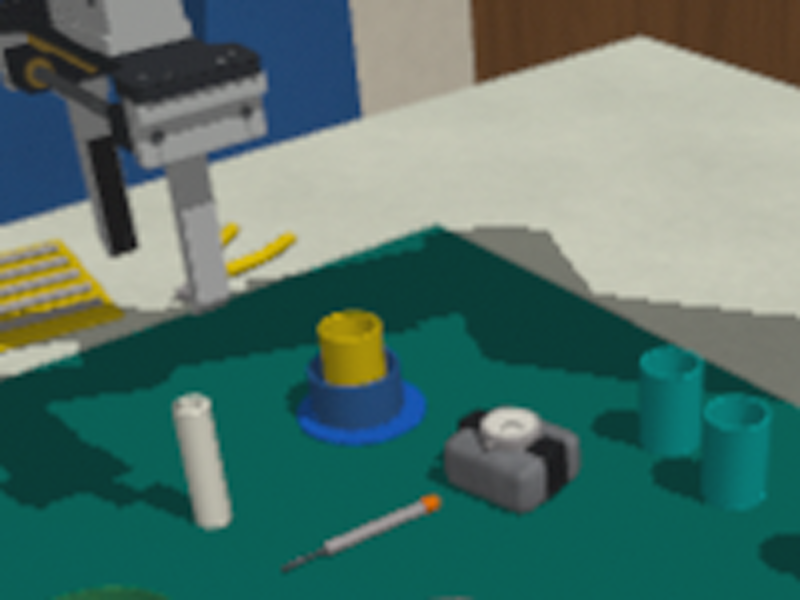

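The yellow cup stands upright in the dish (crop 352,345), and the jaws are over the white cup (crop 205,460). Lower to z≈0.066.

```bash
python3 -m handwheel '{"delta_pos":[[0,-1,20],[0,0,30],[0,0,27],[0,0,17],[0,0,5],[0,0,2],[0,0,0],[0,0,0]],"rotation":[[0,0,0],[0,0,0],[0,0,0],[0,0,0],[0,0,0],[0,0,0],[0,0,0],[0,0,0]],"claw":[-1,-1,-1,-1,-1,-1,-1,-1]}'; python3 - <<'E'
from h import *
v=[cam("top"),cam("scene")];save("n",v[1]["color"],(100,60,250,210),4);o=robot.get_obs();print(o["tool_pos"])
print(fit(v,"yellow",[(.021,.034),(.021,.06)],.009,(.479,-.263)))
E
```

```text
time: 39.75
tool_pos: [0.6237, -0.2166, 0.0677]
ee_rot: [-3.14, -0.001, -1.57]
wrist_force: [-0.2, -0.3, 0.1]
width: 0.0942
[ 0.62352645 -0.216503    0.06738578]
[([0.479, -0.263], np.float64(1.0)), ([0.4816, -0.2561], np.float64(0.125)), ([0.4816, -0.2561], np.float64(1.125))]
```

View pics/n.png

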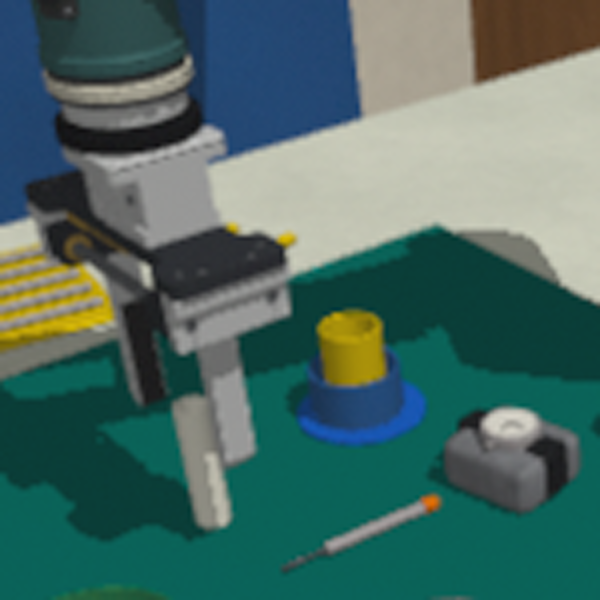

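The fingers straddle the white cup (crop 205,460). Grip it. The near dish rim hides part of the yellow cup, so I'll refit that using the visible span.

```bash
python3 -m handwheel '{"delta_pos":[[0,1,1],[0,0,0],[0,0,0],[0,0,0],[0,0,0],[0,0,0],[0,0,0],[0,0,0]],"rotation":[[0,0,0],[0,0,0],[0,0,0],[0,0,0],[0,0,0],[0,0,0],[0,0,0],[0,0,0]],"claw":[-1,1,1,1,1,1,1,1]}'; python3 -m handwheel '{"delta_pos":[[0,0,0],[0,0,0],[0,0,-10],[0,0,-25],[0,0,-35],[0,0,-30],[0,0,-20],[0,0,0]],"rotation":[[0,0,0],[0,0,0],[0,0,0],[0,0,0],[0,0,0],[0,0,0],[0,0,0],[0,0,0]],"claw":[1,1,1,1,1,1,1,1]}'; python3 - <<'E'
from h import *
v=[cam("top"),cam("scene")];s=v[1];o=robot.get_obs();print(o["tool_pos"],o["width"])
for z in(.02,.024,.028): print(fit(v[1:],"yellow",[(.021,z),(.021,.06)],.009,(.479,-.263)))
k=6;a=cv2.resize(s["color"],None,fx=k,fy=k,interpolation=cv2.INTER_CUBIC)
for c,r,z,col in [((.479,-.263),.021,.069,(255,255,255)),((.479,-.263),.032,.04,(255,0,0)),((.479,-.263),.018,.069,(255,255,255))]:
    cv2.polylines(a,[((proj(s,circ(c,r,z))+.5)*k).round().astype(np.int32)],True,col)
save("o",a[120*k:180*k,150*k:230*k]);save("p",s["color"],(100,40,260,160),4)
a=cv2.resize(v[0]["color"],None,fx=k,fy=k,interpolation=cv2.INTER_CUBIC);save("q",a[150*k:220*k,320*k:400*k])
E
```

```text
time: 40.85
tool_pos: [0.6221, -0.2163, 0.0655]
ee_rot: [-3.142, -0.0, -1.57]
wrist_force: [-0.1, 0.1, 0.4]
width: 0.0275
time: 41.85
tool_pos: [0.6232, -0.2168, 0.1888]
ee_rot: [-3.136, -0.002, -1.57]
wrist_force: [-0.2, -0.2, 0.2]
width: 0.0211
[ 0.62190267 -0.2161984   0.18515586] 0.021372621232615758
[([0.474, -0.2692], np.float64(0.203))]
[([0.4758, -0.2664], np.float64(0.16))]
[([0.4791, -0.2603], np.float64(0.11))]
```

View pics/o.png

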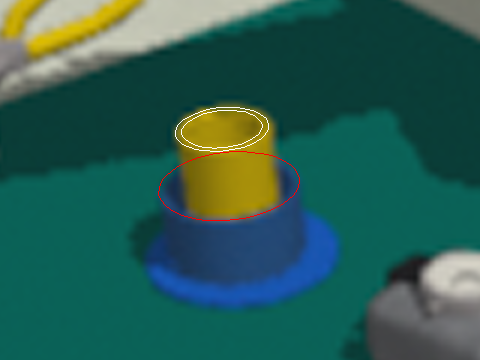

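View pics/p.png

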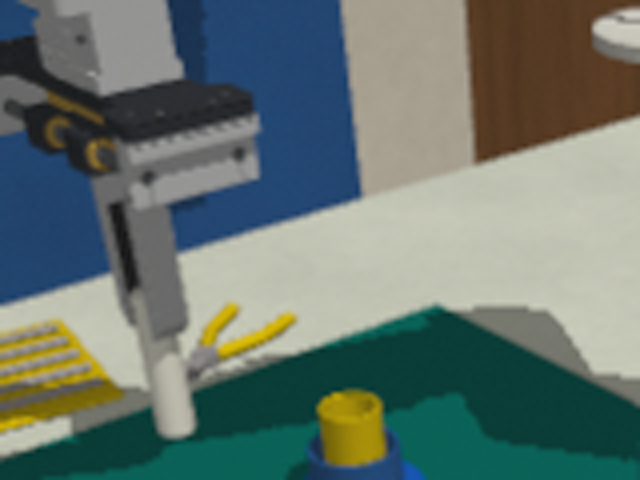

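View pics/q.png

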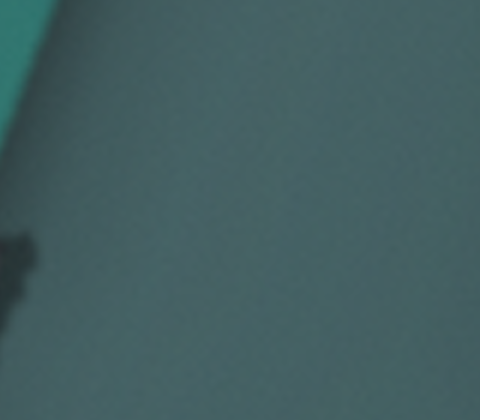

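The yellow rim lies within about 2 mm of the predicted ring (crop o: 222,128), concentric with the dish, and the white cup hangs upright in the jaws. The arm hides this spot in the top view. Move above the nest.

```bash
python3 -m handwheel '{"delta_pos":[[5,15,0],[9,28,0],[10,30,0],[10,30,0],[8,26,0],[4,14,0],[0,0,0],[0,0,0]],"rotation":[[0,0,0],[0,0,0],[0,0,0],[0,0,0],[0,0,0],[0,0,0],[0,0,0],[0,0,0]],"claw":[1,1,1,1,1,1,1,1]}'; python3 -m handwheel '{"delta_pos":[[0,0,15],[0,0,20],[0,0,15],[0,0,0],[0,0,0],[0,0,0],[0,0,0],[0,0,0]],"rotation":[[0,0,0],[0,0,0],[0,0,0],[0,0,0],[0,0,0],[0,0,0],[0,0,0],[0,0,0]],"claw":[1,1,1,1,1,1,1,1]}'; python3 - <<'E'
from h import *
s=cam("scene");o=robot.get_obs();p=o["tool_pos"];print(p,o["wrist_force"])
k=6;a=cv2.resize(s["color"],None,fx=k,fy=k,interpolation=cv2.INTER_CUBIC)
for c,r,z,col in [((.4785,-.2625),.021,.069,(255,255,255)),(p[:2],.011,p[2]-.0625,(255,0,0))]:
    cv2.polylines(a,[((proj(s,circ(c,r,z))+.5)*k).round().astype(np.int32)],True,col)
save("r",a[90*k:180*k,150*k:250*k])
E
```

```text
time: 42.95
tool_pos: [0.4795, -0.2622, 0.1852]
ee_rot: [-3.141, 0.0, -1.57]
wrist_force: [0.6, 0.0, -0.1]
width: 0.0219
time: 43.95
tool_pos: [0.4792, -0.2626, 0.1359]
ee_rot: [-3.141, -0.001, -1.57]
wrist_force: [0.3, 0.4, -1.2]
width: 0.0213
[ 0.47919383 -0.26254061  0.13581646] [-0.62870333 -0.48922409 -0.09280959]
```

View pics/r.png

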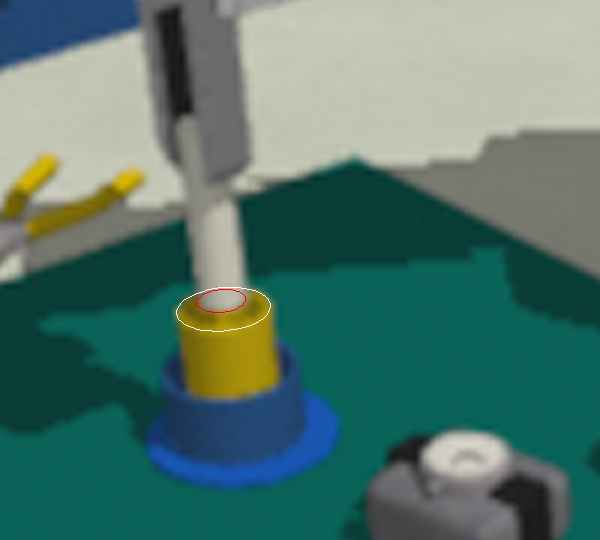

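The white cup's foot (crop 222,300) is centred over the yellow mouth (225,310). Lower in two stages, watching the force.

```bash
python3 -m handwheel '{"delta_pos":[[0,0,5],[0,0,5],[0,0,6],[0,0,6],[0,0,5],[0,0,3],[0,0,0],[0,0,0]],"rotation":[[0,0,0],[0,0,0],[0,0,0],[0,0,0],[0,0,0],[0,0,0],[0,0,0],[0,0,0]],"claw":[1,1,1,1,1,1,1,1]}'
```

```text
time: 45.0
tool_pos: [0.4792, -0.2625, 0.1057]
ee_rot: [-3.141, -0.0, -1.57]
wrist_force: [0.5, 0.8, -0.4]
width: 0.0216
```

```bash
python3 -c "
from h import *
s=cam('scene');o=robot.get_obs();print(o['tool_pos'],o['wrist_force'],o['wrist_torque']);save('s',s['color'],(150,90,250,180),6)"
```

```text
[ 0.47926282 -0.26252097  0.10580384] [-0.18003162  0.51382151 -1.62201992] [0.06448144 0.00937931 0.06373294]
```

View pics/s.png

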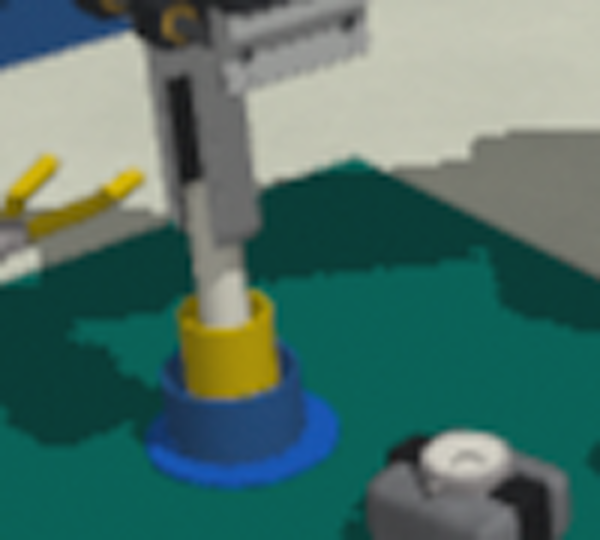

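The white cup has entered the yellow one cleanly (crop 225,310) with no force. Lower another 30 mm.

```bash
python3 -m handwheel '{"delta_pos":[[0,0,5],[0,0,6],[0,0,6],[0,0,6],[0,0,4],[0,0,2],[0,0,1],[0,0,0]],"rotation":[[0,0,0],[0,0,0],[0,0,0],[0,0,0],[0,0,0],[0,0,0],[0,0,0],[0,0,0]],"claw":[1,1,1,1,1,1,1,1]}'; python3 -m handwheel '{"delta_pos":[[0,0,0],[0,0,0],[0,0,0],[0,0,0],[0,0,0],[0,0,0],[0,0,0],[0,0,0]],"rotation":[[0,0,0],[0,0,0],[0,0,0],[0,0,0],[0,0,0],[0,0,0],[0,0,0],[0,0,0]],"claw":[1,1,1,1,1,1,1,1]}'
```

```text
time: 46.05
tool_pos: [0.4792, -0.2625, 0.0756]
ee_rot: [-3.141, -0.0, -1.57]
wrist_force: [0.5, -0.5, -0.7]
width: 0.0218
time: 47.05
tool_pos: [0.4791, -0.2624, 0.0755]
ee_rot: [-3.142, -0.0, -1.57]
wrist_force: [-0.8, -0.7, -0.6]
width: 0.0217
```

```bash
python3 -m handwheel '{"delta_pos":[[0,0,1],[0,0,0],[0,0,0],[0,0,0],[0,0,0],[0,0,0],[0,0,0],[0,0,0]],"rotation":[[0,0,0],[0,0,0],[0,0,0],[0,0,0],[0,0,0],[0,0,0],[0,0,0],[0,0,0]],"claw":[1,1,1,-1,-1,-1,-1,-1]}'; python3 -m handwheel '{"delta_pos":[[0,0,0],[0,0,0],[0,0,-5],[0,0,-20],[0,0,-35],[0,0,-35],[0,0,-25],[0,0,0]],"rotation":[[0,0,0],[0,0,0],[0,0,0],[0,0,0],[0,0,0],[0,0,0],[0,0,0],[0,0,0]],"claw":[-1,-1,-1,-1,-1,-1,-1,-1]}';  python3 -m handwheel '{"delta_pos":[[10,30,0],[15,35,0],[20,35,0],[20,30,0],[20,20,0],[10,10,0],[0,0,0],[0,0,0]],"rotation":[[0,0,0],[0,0,0],[0,0,0],[0,0,0],[0,0,0],[0,0,0],[0,0,0],[0,0,0]],"claw":[-1,-1,-1,-1,-1,-1,-1,-1]}'; python3 - <<'E'
from h import *
v=[cam("top"),cam("scene")];save("t1",v[0]["color"],(90,100,410,290),2.5);save("t2",v[1]["color"],(100,100,420,310),2.5)
save("t3",v[1]["color"],(150,110,230,180),8);save("t4",v[0]["color"],(320,150,400,220),8)
E
```

```text
time: 48.05
tool_pos: [0.4791, -0.2624, 0.0745]
ee_rot: [-3.142, -0.0, -1.57]
wrist_force: [-0.4, 0.0, -0.3]
width: 0.0678
time: 49.05
tool_pos: [0.4803, -0.2633, 0.1976]
ee_rot: [-3.137, -0.004, -1.57]
wrist_force: [0.8, 0.1, -0.0]
width: 0.0938
time: 50.05
tool_pos: [0.3197, -0.3569, 0.1941]
ee_rot: [-3.142, 0.001, -1.569]
wrist_force: [-0.9, 0.5, -0.6]
width: 0.094
```

View pics/t1.png

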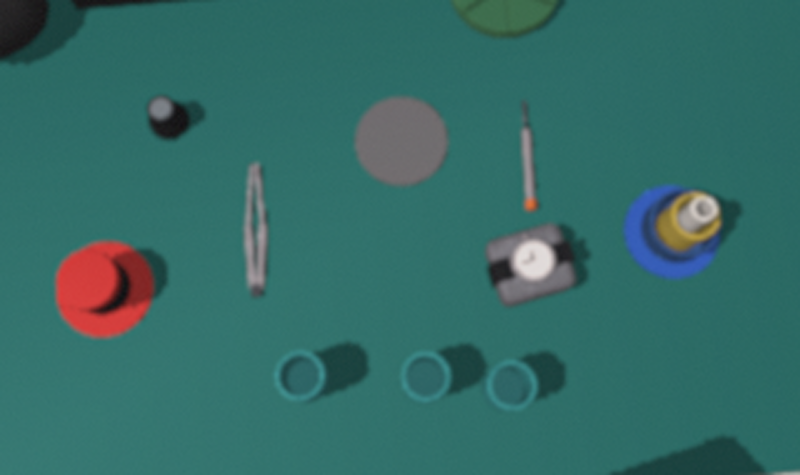

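View pics/t2.png

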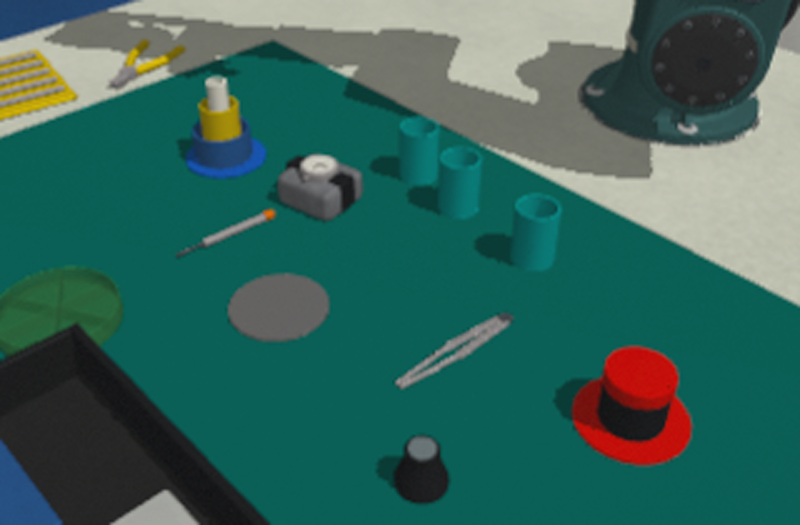

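View pics/t3.png

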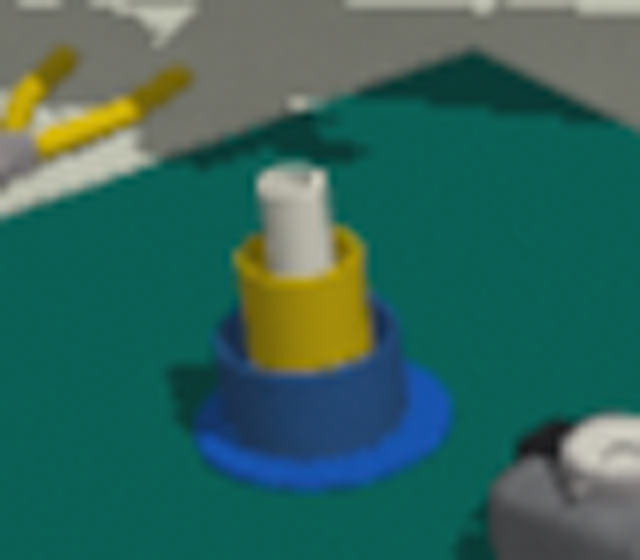

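View pics/t4.png

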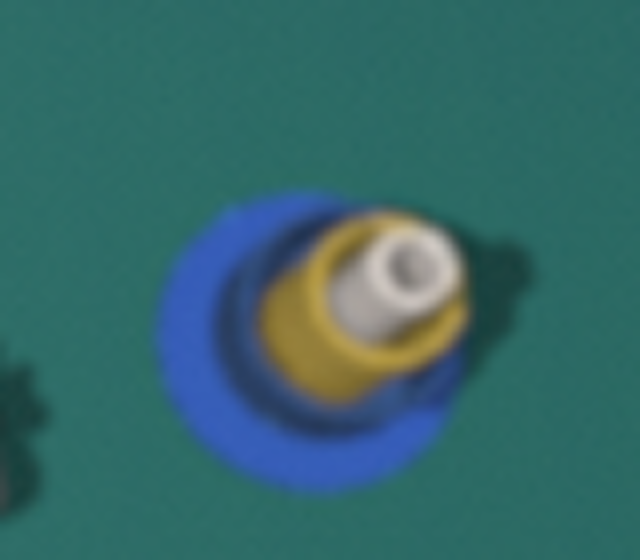

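In both views the nest stands upright and concentric on the blue coaster (top crop 690,225; scene crop 220,125). The jar is upright on red (scene crop 637,390). The watch (530,260) and loupe (165,117) are at the same top-crop pixels as before, and the arm is clear.

```bash
python3 -c "
from h import *
print(robot.get_obs()['qvel'].round(3)); print(robot.close_job())"
```

```text
[ 0.    -0.001 -0.002 -0.001  0.001 -0.   ]
the job is handed in; nothing more can be done
None
```

I did the job in the order asked and handed it in at about 50 s of the 133 s allowed. I parked the jar on the grey coaster, moved the dish to the blue coaster and then the jar to the red one. After that I stood the yellow cup in the dish and the white cup in the yellow one.

**Last checks:**
- **Final pictures:** both views show all four upright. The dish is wholly on the blue coaster at about (0.479, -0.263), and the jar is wholly on the red one at about (0.471, 0.279), within about 2 mm of its centre.
- **Bystanders:** the watch and loupe are at the same pixels as at the start. The gripper is open and well clear, and the wrist force stayed within about 3 N in the readings I took.

**Checks that disagreed:**
- **Camera views:** the two cameras differ by 2–4 mm in x, within what their 2 mm calibration allows.
- **Bad fits:** some automatic fits were wrong while a finger or the coaster's similar blue got in the way. I settled the dish with a stricter colour fit and ring overlays. For the nested yellow cup the fits stayed several mm apart, so I relied on an overlay and close-ups.

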